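# Clamp the practice block with the wing nut

### The job

Clamp the practice block in its holder: push the swing arm round by its upright tab until it lies across the block against its stop pin, then turn the loose black wing nut clockwise (seen from above) by repeated fingertip strokes on its wings until it is screwed fully down to its stop, and move clear. Only push with the fingertips: never take the nut or the tab between the fingers, and do not shift or lift the block or any of the things standing about.

Things in the scene. Friction and masses are not known exactly. Their poses are not given: they have to be found in the camera images.
- holder: Fixed grey plate, 160 (its x) x 290 (its y) x 12 mm, origin at the centre of its underside on the table, z up; only its yaw varies. An upright threaded stud (10 mm dia., top 103 mm above the table) on a column (34 mm dia., top at 49 mm) stands at x=0, y=+45 mm; swing arm and, above it, wing nut turn on this stud. The block's nest (ledges 8 mm high) is centred at x=0, y=-60 mm.
- pole_top (a point): Top of a fixed bare steel pole, 18 mm dia., 200 mm above the table, at x=-40, y=+131 mm in the holder's frame, 95 mm from the stud axis. Keep the gripper clear of it.
- stop_top (a point): Top of the arm's fixed stop pin, steel, 8 mm dia., 62 mm above the table; at x=-16.5, y=+15 mm in the holder's frame.
- swing (a joint): Angle of the steel swing arm about the stud, rad, growing clockwise seen from above: 0 = pointing 10 deg to the +y side of the holder's +x; 1.75 = against the stop pin, pointing along the holder's -y, across the block. Starts at 0.1 to 0.8; under 1 N at the tab moves it; stays where left. Arm: 24 mm wide, underside 50 and top 58 mm above the table, reaching 115 mm from the stud axis.
- tab_top (a point): Centre of the top of the upright steel tab near the arm's free end, 84 mm above the table, 103 mm from the stud axis. The tab rises 26 mm above the arm, is 32 mm long along the arm and 12 mm thick across it. Push its broad side on the side away from the block.
- tab_near: Side of the tab (the broad side away from the block, to be pushed, and its outer end). Its origin lies on the stud axis at 50 mm height; x points along the arm. Pressing it and tab_far at once counts as pinching.
- tab_far: The other broad side of the tab and its inner end, same origin and axes as tab_near.
- wing_nut (a joint): Angle of the wing nut, rad, growing clockwise seen from above (tightening): starts at 0 to 1.1; 5.2 = fully down at a hard stop. At 0 the wings lie along the holder's x; at value q they lie along -q in the holder's frame. Slight friction (about 1 N at a wing's end); stays where left.
- nut_top (a point): Point on the stud axis at the height of the wings' top edge: 93.5 mm above the table at nut angle 0, sinking evenly to 86 mm at 5.2. The nut is a straight black bar with a small hub: 100 mm long over both wings, 13 mm thick, wings 24 mm tall, hub 24 mm across with a 30 mm collar at its foot; the wings' lower edge stays over 4 mm above the arm.
- nut_side_a: One long side of the nut (with the end of one wing), on its +y side; origin on the stud axis at the wings' lower edge; x along the wings. Pressing it and nut_side_b at once counts as pinching.
- nut_side_b: The other long side of the nut (with the end of the other wing), on its -y side; same origin and axes.
- block: Loose skin-coloured practice block, 90 x 85 x 36 mm, 0.35 kg, lying in the nest; origin at the centre of its underside (12 mm above the table), top 48 mm above the table. Must stay.
- tape: Roll of paper tape lying on the holder plate, 44 mm dia., 18 mm high; origin at underside. Bystander.
- pot: Small amber jar on the holder plate, 32 mm dia., 34 mm high; origin at underside. Bystander.
- spray: White bottle, 60 mm dia., 170 mm high; origin at underside. Bystander on the table.
- cup: Steel cup, 70 mm dia., 70 mm high; origin at underside. Bystander.
- dish: Shallow steel dish, 120 x 200 x 30 mm; origin at underside. Bystander.
- swab_jar: Glass jar with steel lid, 72 mm dia., 90 mm high; origin at underside. Bystander.

How it is judged:
By the outcome, as a careful person would: the job done as asked, in the order asked, and still so for the second after the job is handed in, with the robot touching nothing.
It also fails if it takes over 67 s, if anything falls off the work surface, if the arm or the gripper's body presses on something with over 40 N, if the wrist force passes 120 N, or if a joint passes its speed limit or range.

### The arm

A 6-joint arm with a two-finger parallel gripper is mounted at the origin on the work surface. World frame = base frame: x ahead of the robot, y to its left, z up, the work surface at z = 0. Lengths are in m, angles in rad, forces in N, time in s.
With the tool pointing down it reaches from about 0.35 to 0.975 m from the base axis. Payload 4.9 kg.
Tool frame: the origin (TCP) lies on the centre line of the jaws, within the pads' length; the fingertips stand ctrl.tcp_to_tips ahead of it and the grasp point (between the pads) lies 3 mm ahead of it (ctrl.tcp_to_tips is the distance from the TCP to the fingertips, in m); z points along the fingers, y is the direction in which the jaws open and shut (so a half turn about z gives the same grasp; the last joint's range is limited). The gripper opens to 85 mm and grips with 20 to 120 N. Pads are 22 mm wide; open, the fingers measure 114 mm over their backs; the gripper's body (76 mm by 85 mm) begins 54 mm behind the grasp point. The pads swing forward as they close: fully open they stand 13 mm farther back than shut.
Start: joints at [1.07, 0.053, 1.613, -0, 1.476, -0.119], TCP at [0.233, 0.58, 0.22] pointing down, gripper open.
Joint ranges: [-3.01, 3.01], [-1.01, 2.22], [0.06, 2.58], [-1.02, 4.17], [0.09, 2.62], [-3.14, 3.14]. Speed limits (rad/s): [2.57, 2.57, 3.14, 3.14, 3.14, 3.14].

### API

Orientations are given as a rotation vector (axis times angle).
In Python, from station import ctrl, vision gives the robot as it stands.
- The arm moves only by the tool jog_arm, never from a script. Its argument "deltas" is a list of rows, each a list of 7 numbers: the turn, a rotation vector about the tool's x, y, z in rad, then the shift along the tool's x, y, z in cm, then the opening, from 0 (shut) to 1 (fully open). A call has 1 to 12 rows; each row shifts and turns the commanded pose from where the row before left it, along the tool's axes as they then stand; what a row does not reach is not made up. A row lasts 1/12 s, in which the tool goes at most 41.7 mm and 7.16 degrees, less where a joint would pass 70% of its speed; a pose out of reach is approached as far as the arm can. A call with a gripper value outside its range is refused whole. The fingers move at their own pace and stop on an object; "grip_force" is the grip in N (left out, the last holds). Time passes only in rows, so rows that do not move let the fingers close. It gives the time, the measured TCP pose, the force and the opening at its end, in the units of the state.
- ctrl.get_obs(): the state, without advancing time (a new reading comes with each control period).
- vision.get_image(name): name is "scene" or "side" or "wrist"; returns (picture, depth): 400x640x3 uint8, red, green, blue; 400x640 float32, m along the optical axis (not along the pixel's ray), 0 where there is no reading.
- vision.calibration(name): a dict with "fx", "fy", "cx", "cy" (pixels), "rvec" (rotation vector, rad) and "tvec" (3), from world to camera coordinates, as OpenCV has them; the wrist camera has in their place "hand_eye" (4x4, takes a point from camera to tool coordinates, whose origin is the TCP and whose axes are the flange's). Camera axes: x right, y down, z forward; pixel columns grow to the right and rows downward; lengths in m; the calibration is good to about 2 mm. A picture is of the moment at which its call begins: read the wrist's pose just before it. calibration takes no time and is no camera call.
- ctrl.finish_job(): hands the job in, once; it reports no verdict.
The state is a dict: "t": time; "q": joint angles; "dq": joint speeds; "effort": joint torques, N m; "tool_pos": TCP position; "tool_rot": TCP orientation; "contact_force": force on the tool from outside, world axes, zero at the start; "wrist_torque": the same for the moment, N m; "opening": finger opening in m.
Only numpy, scipy, OpenCV 4.12 (cv2) and the standard library are available. Lean on these libraries where they do the work, as an engineer would, in place of code of your own. Each camera call takes 0.05 s, during which the arm holds its last target. There are 200 camera calls.

## Working session

There is one attempt and no reset: what is moved stays moved. The work goes in short steps, Python scripts to look and compute and a tool call to move; the robot and the scene stay as the last step left them, time stands still between calls to the robot, and variables do not carry over. Pictures are saved under pics/ and viewed, about 8 in all and at most 12, crops included, and the job is handed in when it is done.

Besides the shell and the picture viewer there is one more tool, called as name(argument=value, ...), one argument or row to a line, values as JSON. jog_arm: Moves the arm, as the interface text tells. Its arguments: {"type":"object","properties":{"deltas":{"type":"array"},"grip_force":{"type":"number"}},"required":["deltas"]}

```bash
mkdir -p pics; ls
python3 - <<'E'
from station import ctrl, vision
import cv2,numpy as np
o=ctrl.get_obs();print({k:np.round(v,3) for k,v in o.items()},ctrl.tcp_to_tips)
for n in("scene","side"):
    p,d=vision.get_image(n);cv2.imwrite(f"pics/{n}0.png",p[:,:,::-1]);np.save(f"pics/{n}0.npy",d);print(n,vision.calibration(n))
print(vision.calibration("wrist"))
E
```

```text
pics
{'t': np.float64(0.0), 'q': array([ 1.07 ,  0.053,  1.614,  0.   ,  1.476, -0.119]), 'dq': array([ 0.001, -0.   ,  0.   , -0.001,  0.001,  0.   ]), 'effort': array([ 0.0000e+00, -3.9370e+01, -3.7017e+01, -0.0000e+00,  7.0000e-03,
       -0.0000e+00]), 'tool_pos': array([0.233, 0.579, 0.218]), 'tool_rot': array([-5.960e-01, -3.084e+00,  3.000e-03]), 'contact_force': array([ 0.083, -0.154, -0.049]), 'wrist_torque': array([0.043, 0.019, 0.023]), 'opening': np.float64(0.085)} 0.022
scene {'fx': 418.01676070476066, 'fy': 418.01676070476066, 'cx': 318.76898153266933, 'cy': 195.52503568317235, 'rvec': array([ 0.89314207,  2.41591787, -1.15416086]), 'tvec': array([ 0.43365946, -0.10738863,  1.55599619])}
side {'fx': 427.5784439046795, 'fy': 427.5784439046795, 'cx': 328.79139830925425, 'cy': 201.50712175309414, 'rvec': array([ 0.29324408, -2.87126037,  1.08509481]), 'tvec': array([0.52844603, 0.1872289 , 1.25902449])}
{'fx': 299.14078619967046, 'fy': 299.14078619967046, 'cx': 320.315970903818, 'cy': 200.83361464507604, 'hand_eye': array([[-3.79817449e-04, -9.56289969e-01, -2.92419819e-01,
         7.45040749e-02],
       [ 9.99999887e-01, -4.46655102e-04,  1.61802945e-04,
        -6.10128418e-04],
       [-2.85341338e-04, -2.92419725e-01,  9.56290031e-01,
        -1.53427986e-01],
       [ 0.00000000e+00,  0.00000000e+00,  0.00000000e+00,
         1.00000000e+00]])}
```

View pics/scene0.png

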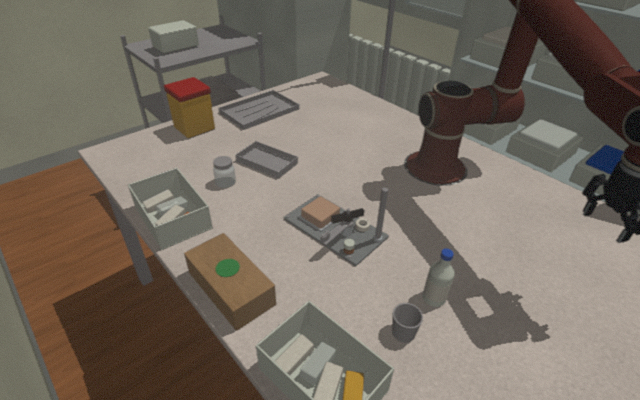

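View pics/side0.png

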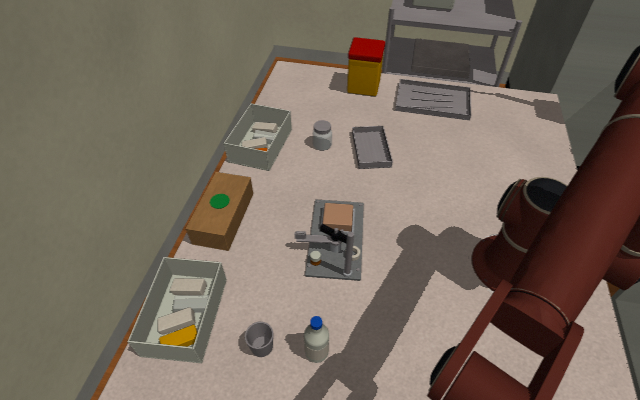

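Scene: the plate is at about px (338,228), pole top (384,190), block (320,210), black nut (348,214). Side: the plate is at (335,238) and the arm's tab at (300,236). Next I'll view enlarged crops of both.

```bash
cat > h.py <<'E'
from station import ctrl, vision
import cv2,numpy as np
from scipy.spatial.transform import Rotation as R
def ray(n,u,v,T=None):
    c=vision.calibration(n);d=np.array([(u-c['cx'])/c['fx'],(v-c['cy'])/c['fy'],1.])
    if n=="wrist":
        M=T@c['hand_eye'];return M[:3,3],M[:3,:3]@d
    A=cv2.Rodrigues(c['rvec'])[0];return -A.T@c['tvec'],A.T@d
def onz(n,u,v,z,T=None):
    o,d=ray(n,u,v,T);return o+d*(z-o[2])/d[2]
def proj(n,P,T=None):
    c=vision.calibration(n)
    if n=="wrist":
        M=np.linalg.inv(T@c['hand_eye']);p=M[:3,:3]@P+M[:3,3]
    else: p=cv2.Rodrigues(c['rvec'])[0]@P+c['tvec']
    return np.array([c['fx']*p[0]/p[2]+c['cx'],c['fy']*p[1]/p[2]+c['cy']])
def tcp():
    o=ctrl.get_obs();T=np.eye(4);T[:3,:3]=R.from_rotvec(o['tool_rot']).as_matrix();T[:3,3]=o['tool_pos'];return T
E
python3 - <<'E'
from h import *
a=cv2.imread("pics/scene0.png")[180:270,275:395];b=cv2.imread("pics/side0.png")[192:284,285:375]
a=cv2.resize(a,None,fx=3.6,fy=3.6,interpolation=2);b=cv2.resize(b,None,fx=4,fy=4,interpolation=2)
im=np.zeros((370,800,3),np.uint8);im[:a.shape[0],:a.shape[1]]=a;im[:b.shape[0],436:436+b.shape[1]]=b
cv2.imwrite("pics/c1.png",im)
E
```

```text
(no output)
```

View pics/c1.png

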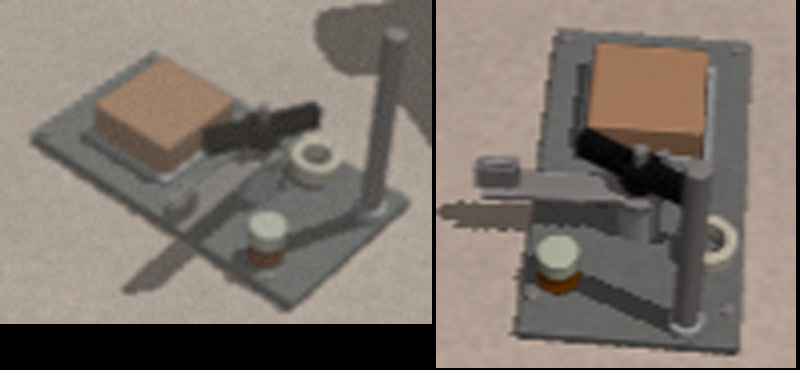

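Crops: left shows plate corners (155,53),(35,135),(288,308),(407,203), pole top (396,35), tab (180,197). Right shows corners (557,30),(748,43),(735,352),(518,335), pole top (697,167), stud (642,152), tab (497,163). The nut's wings run (585,143)–(690,185).

Run:
```python
from h import *
S=lambda u,v:(u/3.6+275,v/3.6+180)
D=lambda u,v:((u-436)/4+285,v/4+192)
w=[[-80,-145],[80,-145],[80,145],[-80,145]]
for n,f,C in(("scene",S,dict(c=[(155,53),(35,135),(288,308),(407,203)],pole=(396,35,.2),stud=(262,106,.103),tab=(180,195,.084),n1=(205,130,.093),n2=(318,106,.093))),
 ("side",D,dict(c=[(748,43),(557,30),(518,335),(735,352)],pole=(697,167,.2),stud=(642,152,.103),tab=(497,163,.084),n1=(583,140,.09),n2=(685,185,.09)))):
    P=[onz(n,*f(*p),.012) for p in C['c']]
    print(n,np.round(P,3)[:,:2].tolist(),[round(float(np.linalg.norm(P[i]-P[i-3])),3) for i in range(4)])
    Q=np.array(P)[:,:2];m=Q.mean(0);W=np.array(w)/1000
    z=((Q-m)@[1,1j]*np.conj(W@[1,1j])).sum();yaw=np.angle(z);print("centre",m.round(4),"yaw",yaw)
    c,s=np.cos(yaw),np.sin(yaw);Rm=np.array([[c,-s],[s,c]])
    print("model pole",m+Rm@[-.04,.131],"stud",m+Rm@[0,.045])
    for k in('pole','stud','tab','n1','n2'):
        p=onz(n,*f(*C[k][:2]),C[k][2]);print(k,p.round(4),"in holder",(Rm.T@(p[:2]-m)).round(4))
T=tcp();print(T.round(3))
```

```text
scene [[0.455, -0.142], [0.61, -0.122], [0.582, 0.16], [0.426, 0.142]] [0.156, 0.284, 0.158, 0.286]
centre [0.5182 0.0098] yaw 0.10420345294425114
model pole [0.46480534 0.13590958] stud [0.51353366 0.05453666]
pole [0.4614 0.1333 0.2   ] in holder [-0.0437  0.1288]
stud [0.5102 0.0497 0.103 ] in holder [-0.0038  0.0405]
tab [0.6144 0.0692 0.084 ] in holder [0.1018 0.0491]
n1 [0.5566 0.0337 0.093 ] in holder [0.0406 0.0198]
n2 [0.4669 0.0707 0.093 ] in holder [-0.0447  0.0659]
side [[0.454, -0.142], [0.609, -0.123], [0.573, 0.165], [0.421, 0.147]] [0.157, 0.29, 0.154, 0.291]
centre [0.5143 0.0116] yaw 0.1190100762677723
model pole [0.45906359 0.13692876] stud [0.50899138 0.05628625]
pole [0.4596 0.1335 0.2   ] in holder [-0.0398  0.1275]
stud [0.5071 0.0553 0.103 ] in holder [-0.002   0.0442]
tab [0.609 0.072 0.084] in holder [0.1011 0.0488]
n1 [0.5522 0.0435 0.09  ] in holder [0.0414 0.0272]
n2 [0.4735 0.0679 0.09  ] in holder [-0.0338  0.0607]
[[-0.928  0.373 -0.001  0.233]
 [ 0.373  0.928 -0.002  0.579]
 [ 0.    -0.002 -1.     0.219]
 [ 0.     0.     0.     1.   ]]
```

jog_arm(
  deltas=[
    [0, 0, 0, 0, 0, -4, 0],
    [0, 0, 0, 0, 0, -4, 0],
    [0, 0, 0, -3.4, -1.95, 0, 0],
    [0, 0, 0, -3.4, -1.95, 0, 0],
    [0, 0, 0, -3.4, -1.95, 0, 0],
    [0, 0, 0, -3.4, -1.95, 0, 0],
    [0, 0, 0, -3.4, -1.95, 0, 0],
    [0, 0, 0, -3.4, -1.95, 0, 0],
    [0, 0, 0, -3.4, -1.95, 0, 0],
    [0, 0, 0, -3.4, -1.95, 0, 0],
    [0, 0, 0, -3.4, -1.95, 0, 0],
    [0, 0, 0, -3.4, -1.95, 0, 0],
  ],
  grip_force=40,
)

```text
t: 1.1
tool_pos: [0.4763, 0.2706, 0.2992]
tool_rot: [-0.596, -3.084, 0.0]
contact_force: [0.6, 0.3, 0.5]
opening: 0.0001
```

jog_arm(
  deltas=[
    [0, 0, 0, -3.6, -2, 0, 0],
    [0, 0, 0, -3.6, -2, 0, 0],
    [0, 0, 0, -3.6, -2, 0, 0],
    [0, 0, 0, -3.6, -2, 0, 0],
    [0, 0, 0, -3.6, -2, 0, 0],
    [0, 0, -0.108, 0, 0, 0, 0],
    [0, 0, -0.108, 0, 0, 0, 0],
    [0, 0, -0.108, 0, 0, 0, 0],
    [0, 0, -0.108, 0, 0, 0, 0],
    [0, 0, -0.108, 0, 0, 0, 0],
    [0, 0, 0, 0, 0, 0, 0],
    [0, 0, 0, 0, 0, 0, 0],
  ],
)

```text
t: 2.1
tool_pos: [0.6053, 0.1125, 0.2991]
tool_rot: [0.244, -3.131, -0.0]
contact_force: [0.1, -0.1, 1.0]
opening: 0.0001
```

Run:
```python
from h import *
T=tcp();print(T.round(4).tolist(),ctrl.tcp_to_tips,ctrl.get_obs()['opening'])
p,d=vision.get_image("wrist");np.save("pics/w1T.npy",T);np.save("pics/w1d.npy",d);cv2.imwrite("pics/w1.png",p[:,:,::-1])
```

```text
[[-0.9879, -0.1548, -0.001, 0.6053], [-0.1548, 0.9879, -0.0, 0.1125], [0.0009, 0.0001, -1.0, 0.2991], [0.0, 0.0, 0.0, 1.0]] 0.022 0.00013734945399840367
```

View pics/w1.png

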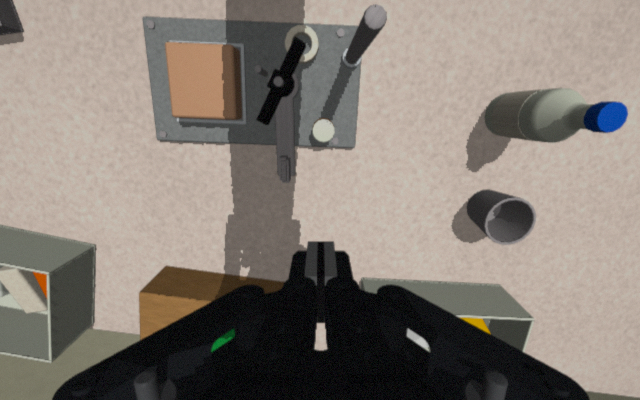

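Wrist view: stud at about (283,80), nut ends (264,121) and (301,41), tab (285,168), pole top (375,15), plate corners (145,17),(361,27),(355,149),(157,140), closed tips (320,243).

Run:
```python
from h import *
T=np.load("pics/w1T.npy");p=cv2.imread("pics/w1.png");d=np.load("pics/w1d.npy")
for z in(.0,.022,.035):
    P=lambda y:proj("wrist",T[:3,:3]@np.array([0,y,z])+T[:3,3],T);print("tip proj",z,P(-.0145).round(1),P(.0145).round(1))
print("tip depth",d[243:262:4,308:334:6].round(3).tolist())
W=np.array([[-80,-145],[80,-145],[80,145],[-80,145]])/1000
Q=np.array([onz("wrist",*c,.012,T)[:2] for c in[(145,17),(157,140),(355,149),(361,27)]]);m=Q.mean(0)
yaw=np.angle(((Q-m)@[1,1j]*np.conj(W@[1,1j])).sum());c,s=np.cos(yaw),np.sin(yaw);Rm=np.array([[c,-s],[s,c]])
print("centre",m,yaw,"stud",m+Rm@[0,.045],"pole",m+Rm@[-.04,.131],"err",((Q-m)@Rm-W).round(3).tolist())
for k,(u,v,z) in dict(pole=(375,14,.2),stud=(283,80,.103),tab=(285,167,.084)).items():
    q=onz("wrist",u,v,z,T);print(k,q.round(4),"holder",((q[:2]-m)@Rm).round(4))
k=((p.max(2)<45)*255).astype(np.uint8);k[200:]=0;k[:,:240]=0;k[:,320:]=0
ct=max(cv2.findContours(k,0,2)[0],key=cv2.contourArea);r=cv2.minAreaRect(ct);print("nut",r)
B=cv2.boxPoints(r);e=sorted(range(4),key=lambda i:B[i][1])
a=onz("wrist",*((B[e[0]]+B[e[1]])/2),.093,T);b=onz("wrist",*((B[e[2]]+B[e[3]])/2),.093,T)
ho=((b-a)[:2])@Rm;print("len",np.linalg.norm(b-a),"mid",(a+b)/2,"holder angle deg",np.degrees(np.arctan2(ho[1],ho[0])))
```

```text
tip proj 0.0 [295.5 248.1] [347.  248.1]
tip proj 0.022 [298.3 232.7] [344.  232.7]
tip proj 0.035 [299.6 225.2] [342.6 225.1]
tip depth [[0.14800000190734863, 0.14800000190734863, 0.14900000393390656, 0.14800000190734863, 0.14900000393390656], [0.14499999582767487, 0.14399999380111694, 0.14300000667572021, 0.14399999380111694, 0.14399999380111694], [0.14000000059604645, 0.13899999856948853, 0.1379999965429306, 0.14000000059604645, 0.14000000059604645], [0.13600000739097595, 0.13500000536441803, 0.1379999965429306, 0.13600000739097595, 0.13600000739097595], [0.13300000131130219, 0.13099999725818634, 0.13300000131130219, 0.13300000131130219, 0.13199999928474426]]
centre [0.51556813 0.00679942] 0.11324569264267567 stud [0.51048296 0.05151117] pole [0.46102086 0.13244015] err [[0.001, 0.004], [-0.002, 0.001], [-0.001, -0.001], [0.001, -0.005]]
pole [0.4583 0.13   0.2   ] holder [-0.043   0.1289]
stud [0.5074 0.0556 0.103 ] holder [-0.0026  0.0494]
tab [0.6059 0.0675 0.084 ] holder [0.0966 0.0501]
nut ((282.15753173828125, 81.25342559814453), (25.159217834472656, 92.02976989746094), 24.443954467773438)
len 0.09893045292682431 mid [0.5099175  0.05289749 0.093     ] holder angle deg -25.30195898833949
```

Run:
```python
from h import *
d=np.load("pics/w1d.npy");I=np.eye(4)
c=vision.calibration("wrist");H=c['hand_eye']
for v in range(204,330,6):
    r=[]
    for u in(280,295,302,310,318,322,330,338,345):
        z=d[v,u];q=H[:3,:3]@np.array([(u-c['cx'])/c['fx']*z,(v-c['cy'])/c['fy']*z,z])+H[:3,3];r.append("%4d,%4d,%4d"%tuple(q*1000) if z<.25 else "-")
    print(v,"|".join(r))
```

```text
204 -|-|-|-|-|-|-|-|-
210 -|-|-|-|-|-|-|-|-
216 -|-|-|-|-|-|-|-|-
222 -|-|-|-|-|-|-|-|-
228 -|-|-|-|-|-|-|-|-
234 -|-|-|-|-|-|-|-|-
240 -|-|-|-|-|-|-|-|-
246 -|-|-|  11,  -5, -20|  11,  -1, -21|  11,   0, -21|  11,   4, -20|-|-
252 -|-|   7,  -9, -20|  11,  -5, -28|  11,  -1, -28|  11,   0, -27|  11,   3, -27|   7,   8, -19|   7,  11, -18
258 -|   7, -12, -26|   7,  -9, -25|  11,  -5, -32|  11,  -1, -33|  11,   0, -32|  11,   3, -33|   7,   7, -25|   7,  11, -25
264 -|   7, -12, -32|   7,  -8, -31|  11,  -4, -38|  11,  -1, -38|  11,   0, -39|  11,   3, -38|   7,   7, -31|   6,  10, -30
270 -|   7, -11, -36|   7,  -8, -37|  11,  -4, -43|  10,  -1, -42|  11,   0, -44|  11,   3, -43|   7,   7, -37|   7,  10, -36
276 -|  12, -10, -50|  12,  -7, -50|  11,  -4, -48|  11,  -1, -47|  11,   0, -48|  11,   3, -48|  12,   6, -50|  11,   9, -49
282 -|  14,  -9, -57|  14,  -7, -57|  12,  -4, -54|   8,  -1, -48|   9,   0, -49|  11,   3, -53|  13,   6, -56|  13,   8, -56
288 -|  12,  -9, -58|  74,   0,-153|  12,  -4, -58|   5,  -1, -48|   5,   0, -47|  12,   2, -58|  12,   5, -58|  12,   8, -58
294   12, -14, -62|  12,  -9, -61|  12,  -6, -62|  12,  -4, -61|  74,   0,-153|   3,   0, -48|  12,   2, -61|  12,   5, -61|  11,   8, -60
300   12, -14, -65|  12,  -9, -65|  12,  -6, -65|  12,  -4, -65|   0,  -1, -48|   0,   0, -48|  12,   2, -65|  12,   5, -65|  12,   7, -64
306   12, -13, -69|  12,  -8, -68|  12,  -6, -69|  12,  -3, -68|  -3,  -1, -47|  -2,   0, -47|  12,   2, -68|  12,   5, -68|  11,   7, -67
312   17, -12, -77|  16,  -8, -77|  17,  -5, -78|  11,  -3, -70|  -5,  -1, -47|  -5,   0, -48|  10,   2, -68|  17,   4, -78|  18,   6, -79
318   16, -12, -80|  17,  -7, -80|  17,  -5, -80|  10,  -3, -71|  -8,  -1, -48|  -8,   0, -47|   7,   2, -68|  17,   4, -81|  17,   6, -80
324   16, -11, -82|  17,  -7, -84|  16,  -5, -82|   7,  -3, -71|-|-|  -1,   3, -60|  17,   4, -83|  17,   6, -83
```

Run:
```python
from h import *
T=np.load("pics/w1T.npy");d=np.load("pics/w1d.npy")
def cloud(n,d,T=None):
    v,u=np.nonzero(d>.05);z=d[v,u];c=vision.calibration(n)
    q=np.c_[(u-c['cx'])/c['fx']*z,(v-c['cy'])/c['fy']*z,z]
    if n=="wrist":M=T@c['hand_eye'];return u,v,q@M[:3,:3].T+M[:3,3]
    A=cv2.Rodrigues(c['rvec'])[0];return u,v,(q-c['tvec'])@A
u,v,P=cloud("wrist",d,T)
for a in((450,300),(120,200),(205,80),(375,14)):
    print("wrist",a,P[(u==a[0])&(v==a[1])].round(3))
for n in("scene","side"):
    p,d=vision.get_image(n);cv2.imwrite(f"pics/{n}1.png",p[:,:,::-1])
    u,v,P=cloud(n,d);m=(abs(P[:,0]-.605)<.05)&(abs(P[:,1]-.1125)<.06)&(P[:,2]>.1)
    q=P[m];i=np.argsort(q[:,2]);print(n,len(i),q[i[:200:15]].round(3).tolist());print("proj tip",proj(n,np.array([.6053,.1125,.277])),"pix of lowest",u[m][i[:3]],v[m][i[:3]])
    h=np.histogram(q[:,2],bins=np.arange(.2,.5,.02));print(h[0])
s=cv2.imread("pics/side1.png");c=cv2.imread("pics/scene1.png")
U,V=np.round(proj("side",np.array([.6053,.1125,.277]))).astype(int);A=cv2.resize(s[max(V-50,0):V+40,U-45:U+45],(400,400),interpolation=2)
U,V=np.round(proj("scene",np.array([.6053,.1125,.277]))).astype(int);B=cv2.resize(c[max(V-50,0):V+40,U-45:U+45],(400,400),interpolation=2)
cv2.imwrite("pics/c2.png",np.hstack([A,B]))
```

```text
wrist (450, 300) [[0.779 0.343 0.054]]
wrist (120, 200) [[ 0.715 -0.191  0.   ]]
wrist (205, 80) [[ 0.519 -0.049  0.048]]
wrist (375, 14) [[0.458 0.13  0.198]]
scene 6017 [[0.606, 0.117, 0.312], [0.615, 0.103, 0.32], [0.617, 0.108, 0.323], [0.615, 0.117, 0.327], [0.617, 0.115, 0.33], [0.596, 0.123, 0.333], [0.615, 0.118, 0.336], [0.616, 0.119, 0.34], [0.6, 0.123, 0.343], [0.609, 0.122, 0.347], [0.616, 0.119, 0.351], [0.619, 0.121, 0.356], [0.615, 0.127, 0.357], [0.619, 0.108, 0.36]]
proj tip [341.87845436 183.82333619] pix of lowest [344 342 338] [173 174 172]
[  0   0   0   0   0  17  89  93 224 292 377 142 280 317]
side 4002 [[0.611, 0.119, 0.31], [0.616, 0.12, 0.32], [0.615, 0.121, 0.325], [0.599, 0.127, 0.331], [0.603, 0.127, 0.336], [0.593, 0.144, 0.359], [0.612, 0.158, 0.373], [0.604, 0.16, 0.376], [0.588, 0.124, 0.379], [0.62, 0.134, 0.382], [0.586, 0.164, 0.388], [0.593, 0.136, 0.393], [0.599, 0.172, 0.397], [0.594, 0.142, 0.399]]
proj tip [294.80109822 198.33301875] pix of lowest [291 292 297] [191 191 191]
[  0   0   0   0   0  17  49  12  49  75 150  83 224 272]
```

View pics/c2.png

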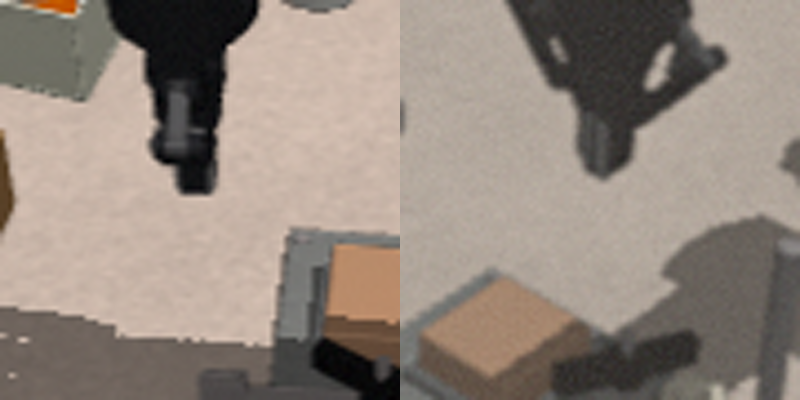

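All three cameras put the closed tips at world z ≈ 0.312, but tcp_to_tips implies 0.277. I'll go down to a height that is safe under either value and test it with a gentle push.

jog_arm(
  deltas=[
    [0, 0, 0, 0, 0, 3.5, 0],
    [0, 0, 0, 0, 0, 3.5, 0],
    [0, 0, 0, 0, 0, 3.5, 0],
    [0, 0, 0, 0, 0, 3.5, 0],
    [0, 0, 0, 0, 0, 3.5, 0],
    [0, 0, 0, 0, 0, 3.5, 0],
    [0, 0, 0, 0, -1, 0, 0],
    [0, 0, 0, 0, -0.8, 0, 0],
    [0, 0, 0, 0, 0, 0, 0],
  ],
)

```text
t: 3.0
tool_pos: [0.6101, 0.0931, 0.092]
tool_rot: [-0.245, 3.129, -0.001]
contact_force: [0.3, -0.2, 0.5]
opening: 0.0002
```

Run:
```python
from h import *
T=tcp();print(T[:3,3].round(4))
a=[]
for n in("side","wrist"):
    p,d=vision.get_image(n);q=proj(n,np.array([.61,.08,.08]),T).round().astype(int);print(n,q)
    v,u=max(q[1]-55,0),max(q[0]-55,0);k=p[v:v+110,u:u+110,::-1];print(v,u);a.append(cv2.resize(k,(400,400),interpolation=2))
cv2.imwrite("pics/c3.png",np.hstack(a))
```

```text
[0.6101 0.0931 0.092 ]
side [299 236]
181 244
wrist [300 236]
181 245
```

View pics/c3.png

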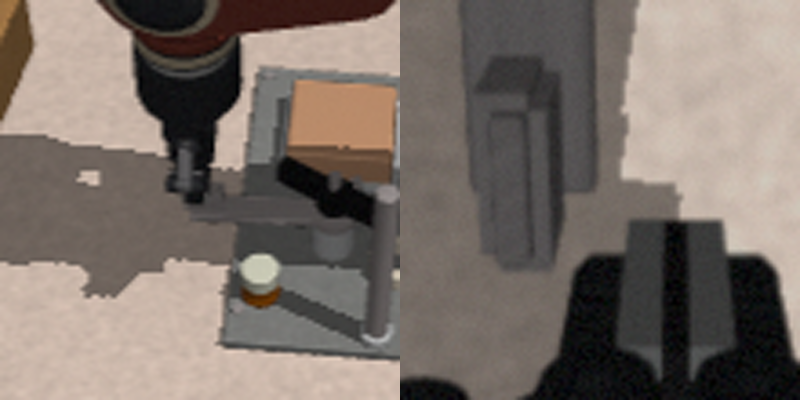

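Side crop: fingertips stand by the tab at crop (190,190). Wrist crop: tab at (480–560, 60–265), fingers at (620–735, 220+), so the tips still look higher than the tab. I'll probe with a small push.

jog_arm(
  deltas=[
    [0, 0, 0, 0, -0.8, 0, 0],
    [0, 0, 0, 0, -0.8, 0, 0],
    [0, 0, 0, 0, 0, 0, 0],
  ],
)

```text
t: 3.35
tool_pos: [0.612, 0.0775, 0.0913]
tool_rot: [-0.246, 3.129, -0.001]
contact_force: [-0.0, -1.1, -0.3]
opening: 0.0004
```

Run:
```python
from h import *
T=tcp();print(T[:3,3].round(4),ctrl.get_obs()['contact_force'])
p,d=vision.get_image("wrist");cv2.imwrite("pics/w3.png",p[:,:,::-1]);c=vision.calibration("wrist");M=T@c['hand_eye']
v,u=np.nonzero(d[:300]>.05);z=d[v,u];P=np.c_[(u-c['cx'])/c['fx']*z,(v-c['cy'])/c['fy']*z,z]@M[:3,:3].T+M[:3,3]
# tab: z .076-.09, r .08-.125 from stud
r=np.hypot(P[:,0]-.5095,P[:,1]-.0535)
m=(abs(P[:,2]-.084)<.006)&(r>.07)&(r<.13);print("tab top pts",m.sum(),P[m].mean(0),P[m].min(0),P[m].max(0))
L=(P-T[:3,3])@T[:3,:3];f=(abs(L[:,1])<.006)&(abs(L[:,0])<.02)&(L[:,2]>-.06);print("finger front z tool max",np.sort(L[f,2])[-5:], "world lowest",np.sort(P[f,2])[:5])
```

```text
[0.612  0.0775 0.0913] [-0.04147842 -1.07640675 -0.33195451]
tab top pts 762 [0.60644147 0.06483055 0.08103124] [0.59421717 0.057653   0.07802196] [0.6244603  0.07206826 0.0848386 ]
finger front z tool max [0.09345669 0.09345942 0.09346623 0.09357924 0.09378867] world lowest [-0.00248174 -0.00221097 -0.00215455 -0.00213642 -0.00212538]
```

jog_arm(
  deltas=[
    [0, 0, 0, 0, -0.8, 0, 0],
    [0, 0, 0, 0, -0.7, 0, 0],
    [0, 0, 0, 0, 0, 0, 0],
  ],
)

```text
t: 3.65
tool_pos: [0.6134, 0.0628, 0.0897]
tool_rot: [0.247, -3.132, 0.001]
contact_force: [0.2, -0.5, 1.5]
opening: -0.0003
```

```bash
cat >> h.py <<'E'
def wcloud():
    T=tcp();p,d=vision.get_image("wrist");c=vision.calibration("wrist");M=T@c['hand_eye']
    v,u=np.nonzero(d[:240]>.05);z=d[v,u];P=np.c_[(u-c['cx'])/c['fx']*z,(v-c['cy'])/c['fy']*z,z]@M[:3,:3].T+M[:3,3]
    return T,p,P,p[v,u]
def tabpos():
    T,p,P,_=wcloud();r=np.hypot(P[:,0]-.5095,P[:,1]-.0535);m=(abs(P[:,2]-.084)<.006)&(r>.07)&(r<.13);q=P[m].mean(0)
    print(T[:3,3].round(4),"F",ctrl.get_obs()['contact_force'].round(1),"tab",m.sum(),q.round(4),"world deg",np.degrees(np.arctan2(q[1]-.0535,q[0]-.5095)).round(1));return p
E
python3 -c "
from h import *
tabpos()"
```

```text
[0.6134 0.0628 0.0897] F [-0.2  0.4  1. ] tab 566 [0.6031 0.0644 0.0808] world deg 6.6
```

The tab stayed at 6.6°, so the tips really are about 15 mm behind the TCP, not 22 mm ahead. I'll back off, and check how wide the gripper is near the tips.

jog_arm(
  deltas=[
    [0, 0, 0, 0, 1.2, 0, 0],
    [0, 0, 0, 0, 1.2, 0, 0],
    [0, 0, 0, 0, 1.1, 0, 0],
    [0, 0, 0, 0, 0, 1.7, 0],
    [0, 0, 0, 0, 0, 1.7, 0],
    [0, 0, 0, 0, 0, 0, 0],
  ],
)

```text
t: 4.2
tool_pos: [0.6046, 0.1003, 0.0519]
tool_rot: [0.251, -3.125, -0.001]
contact_force: [-0.9, 0.9, -1.0]
opening: 0.0004
```

Run:
```python
from h import *
T=tcp();print(T.round(4).tolist())
d=np.load("pics/w1d.npy");c=vision.calibration("wrist");H=c['hand_eye']
v,u=np.nonzero((d>.03)&(d<.25));z=d[v,u];L=np.c_[(u-c['cx'])/c['fx']*z,(v-c['cy'])/c['fy']*z,z]@H[:3,:3].T+H[:3,3]
for a in range(-150,-10,10):
    m=(L[:,2]*1000>=a)&(L[:,2]*1000<a+10)
    if m.sum()>5:print(a,m.sum(),(L[m].min(0)*1000).round(),(L[m].max(0)*1000).round())
tabpos()
```

```text
[[-0.9872, -0.1594, -0.0066, 0.6046], [-0.1594, 0.9872, -0.0001, 0.1003], [0.0065, 0.001, -1.0, 0.0519], [0.0, 0.0, 0.0, 1.0]]
-110 4996 [  10.  -62. -109.] [  22.   61. -100.]
-100 13231 [   2.  -62. -100.] [ 19.  62. -90.]
-90 10374 [ -8. -57. -90.] [ 19.  56. -80.]
-80 4979 [ -9. -49. -80.] [ 19.  48. -70.]
-70 5907 [-12. -41. -70.] [ 15.  40. -60.]
-60 1802 [-11. -33. -60.] [ 15.  33. -50.]
-50 847 [-11. -14. -50.] [ 12.  13. -40.]
-40 669 [  6. -14. -40.] [ 12.  13. -30.]
-30 540 [  6. -14. -30.] [ 12.  13. -20.]
-20 172 [  7. -13. -20.] [ 12.  12. -14.]
[0.6046 0.1003 0.0519] F [-0.6 -0.4  0.5] tab 0 [nan nan nan] world deg nanh.py:24: RuntimeWarning: Mean of empty slice.
  T,p,P,_=wcloud();r=np.hypot(P[:,0]-.5095,P[:,1]-.0535);m=(abs(P[:,2]-.084)<.006)&(r>.07)&(r<.13);q=P[m].mean(0)
  ret = um.true_divide(
```

jog_arm(
  deltas=[
    [0, 0, 0, 0, -0.65, 0, 0],
    [0, 0, 0, 0, -0.65, 0, 0],
    [0, 0, 0.1, -0.15, -1.02, 0, 0],
    [0, 0, 0.1, -0.15, -1.02, 0, 0],
    [0, 0, 0.1, -0.15, -1.02, 0, 0],
    [0, 0, 0.1, -0.15, -1.02, 0, 0],
    [0, 0, 0, 0, 0, 0, 0],
  ],
)

```text
t: 4.83
tool_pos: [0.6172, 0.0433, 0.0572]
tool_rot: [0.384, 3.116, -0.001]
contact_force: [-0.3, -0.2, -0.1]
opening: 0.0
```

```bash
cat >> h.py <<'E'
def pol():
    T=tcp();r=T[:2,3]-[.5095,.0535];ya=np.degrees(np.arctan2(T[1,1],T[0,1]));c=T[:3,:3].T@np.r_[-r,0]
    print("pos",T[:3,3].round(4),"polar r,deg",np.hypot(*r).round(4),np.degrees(np.arctan2(r[1],r[0])).round(1),"theta_tool",(ya-90).round(1),"stud in tool",c.round(4),"F",ctrl.get_obs()['contact_force'].round(1),"tz",T[:3,2].round(3))
E
python3 - <<'E'
from h import *
pol()
p,d=vision.get_image("side");q=proj("side",np.array([.56,.04,.08])).round().astype(int);A=cv2.resize(p[q[1]-50:q[1]+50,q[0]-50:q[0]+50,::-1],(400,400),interpolation=2)
p,d=vision.get_image("wrist");B=cv2.resize(p[:300,80:560,::-1],(400,250));cv2.imwrite("pics/c4.png",np.hstack([A,np.vstack([B,0*B])[:400]]))
E
```

```text
pos [0.6172 0.0433 0.0572] polar r,deg 0.1082 -5.4 theta_tool -14.1 stud in tool [ 0.107  -0.0162 -0.0003] F [-0.3 -0.2 -0.1] tz [ 0.002 -0.001 -1.   ]
```

View pics/c4.png

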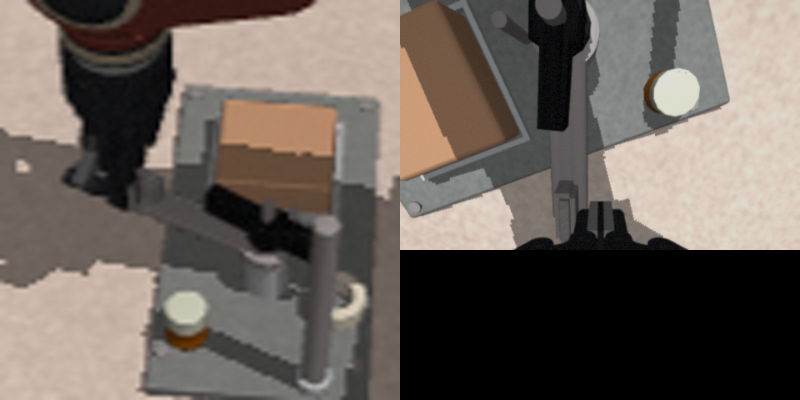

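Side view: the finger is behind the tab and the arm is following. Wrist view: the finger is flush on the tab at (600,215). I'll continue the arc.

jog_arm(
  deltas=[
    [0, 0, 0.1, 0.03, -1.05, 0.04, 0],
    [0, 0, 0.1, 0.03, -1.05, 0.04, 0],
    [0, 0, 0.1, 0.03, -1.05, 0.04, 0],
    [0, 0, 0.1, 0.03, -1.05, 0.04, 0],
    [0, 0, 0.1, 0.03, -1.05, 0.04, 0],
    [0, 0, 0, 0, 0, 0, 0],
  ],
)

```text
t: 5.43
tool_pos: [0.5922, -0.0017, 0.0542]
tool_rot: [1.139, 2.927, -0.0]
contact_force: [-0.0, 0.7, 0.9]
opening: -0.0003
```

```bash
python3 -c "
from h import *
pol()"
```

```text
pos [ 0.5922 -0.0017  0.0542] polar r,deg 0.0994 -33.7 theta_tool -42.5 stud in tool [ 0.0982 -0.0152 -0.0001] F [-0.   0.7  0.9] tz [ 0. -0. -1.]
```

jog_arm(
  deltas=[
    [0, 0, 0.1, -0.14, -1.0, 0, 0],
    [0, 0, 0.1, -0.14, -1.0, 0, 0],
    [0, 0, 0.1, -0.14, -1.0, 0, 0],
    [0, 0, 0.1, -0.14, -1.0, 0, 0],
    [0, 0, 0.1, -0.14, -1.0, 0, 0],
    [0, 0, 0.1, -0.14, -1.0, 0, 0],
    [0, 0, 0, 0, 0, 0, 0],
  ],
)

```text
t: 6.02
tool_pos: [0.5469, -0.0401, 0.0538]
tool_rot: [-1.951, -2.462, 0.0]
contact_force: [-0.0, 0.1, -0.6]
opening: 0.0001
```

```bash
python3 -c "
from h import *
pol()"
```

```text
pos [ 0.5469 -0.0401  0.0538] polar r,deg 0.1008 -68.2 theta_tool -76.8 stud in tool [ 0.0997 -0.0149  0.    ] F [-0.   0.1 -0.6] tz [-0.  0. -1.]
```

jog_arm(
  deltas=[
    [0, 0, 0.1, -0.1, -0.9, 0, 0],
    [0, 0, 0, 0, -0.1, 0, 0],
    [0, 0, 0, 0, 0, 0, 0],
  ],
)

```text
t: 6.27
tool_pos: [0.54, -0.0429, 0.0546]
tool_rot: [2.064, 2.363, 0.005]
contact_force: [3.6, 0.8, -2.0]
opening: -0.0003
```

jog_arm(
  deltas=[
    [0, 0, 0, 0, -0.2, 0, 0],
    [0, 0, 0, 0, 0, 0, 0],
  ],
)

```text
t: 6.43
tool_pos: [0.5398, -0.043, 0.0548]
tool_rot: [2.063, 2.36, 0.01]
contact_force: [9.7, 2.6, -5.3]
opening: -0.0002
```

jog_arm(
  deltas=[
    [0, 0, 0, 0, -0.2, 0, 0],
    [0, 0, 0, 0, 0, 0, 0],
  ],
)

```text
t: 6.6
tool_pos: [0.5396, -0.043, 0.0551]
tool_rot: [2.061, 2.357, 0.016]
contact_force: [17.9, 3.3, -10.5]
opening: 0.0001
```

Run:
```python
from h import *
pol()
p,d=vision.get_image("side");q=proj("side",np.array([.53,.02,.08])).round().astype(int);A=cv2.resize(p[q[1]-50:q[1]+50,q[0]-50:q[0]+50,::-1],(400,400),interpolation=2)
p,d=vision.get_image("wrist");B=cv2.resize(p[:300,80:560,::-1],(400,250));cv2.imwrite("pics/c5.png",np.hstack([A,np.vstack([B,0*B])[:400]]))
```

```text
pos [ 0.5396 -0.043   0.0551] polar r,deg 0.1011 -72.7 theta_tool -82.3 stud in tool [ 0.0997 -0.017  -0.0003] F [ 17.9   3.3 -10.5] tz [ 0.014  0.001 -1.   ]
```

View pics/c5.png

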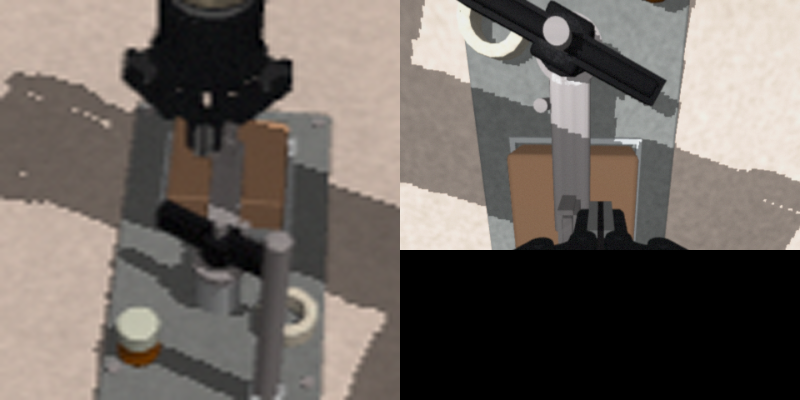

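The arm lies across the block against the stop pin (contact force 18 N, position stalled). I'll back off, rise and turn for the nut.

jog_arm(
  deltas=[
    [0, 0, 0, 0, 1.2, 0, 0],
    [0, 0, 0, 0, 1.2, 0, 0],
    [0, 0, 0, 0, 0, -3, 0],
    [0, 0, 0, 0, 0, -3.5, 0],
    [0, 0, 0, 0, 0, -3.5, 0],
    [0, 0, -0.11, 0, 0, 0, 0],
    [0, 0, -0.11, 0, 0, 0, 0],
    [0, 0, -0.11, 0, 0, 0, 0],
    [0, 0, -0.11, 0, 0, 0, 0],
    [0, 0, -0.11, 0, 0, 0, 0],
    [0, 0, -0.11, 0, 0, 0, 0],
  ],
)

```text
t: 7.62
tool_pos: [0.558, -0.0404, 0.1538]
tool_rot: [-1.181, -2.911, 0.0]
contact_force: [-0.1, 0.7, -0.3]
opening: -0.0
```

jog_arm(
  deltas=[
    [0, 0, -0.11, 0, 0, 0, 0],
    [0, 0, -0.11, 0, 0, 0, 0],
    [0, 0, -0.11, 0, 0, 0, 0],
    [0, 0, -0.11, 0, 0, 0, 0],
    [0, 0, 0, 0, 0, 0, 0],
  ],
)

```text
t: 8.03
tool_pos: [0.558, -0.0404, 0.1537]
tool_rot: [-0.524, -3.097, 0.0]
contact_force: [0.2, 0.6, 0.4]
opening: 0.0003
```

```bash
cat >> h.py <<'E'
def nut(z=.0925,show=None):
    T,p,P,col=wcloud();m=(P[:,2]>.076)&(P[:,2]<.1)&(col.max(1)<60)&(np.hypot(P[:,0]-.5095,P[:,1]-.0535)<.06)
    Q=P[m,:2];c=Q.mean(0);w,V=np.linalg.eigh(np.cov(Q.T));a=V[:,1];s=(Q-c)@a;e=[np.percentile(s,1),np.percentile(s,99)]
    print("nut n",m.sum(),"mid",(c+a*sum(e)/2).round(4),"len",(e[1]-e[0]).round(4),"world deg mod180",(np.degrees(np.arctan2(a[1],a[0]))%180).round(1),"z95",np.percentile(P[m,2],95).round(4))
    if show:cv2.imwrite(show,p[:,:,::-1])
    return T,p,P
E
python3 - <<'E'
from h import *
pol();T,p,P=nut()
r=np.hypot(P[:,0]-.5095,P[:,1]-.0535);m=(P[:,2]>.097)&(P[:,2]<.108)&(r<.02);print("stud",m.sum(),np.median(P[m],0))
m=(abs(P[:,2]-.084)<.005)&(r>.08)&(r<.13);q=P[m].mean(0);print("tab",m.sum(),q,np.degrees(np.arctan2(q[1]-.0535,q[0]-.5095)))
m=(abs(P[:,2]-.054)<.005)&(r>.055)&(r<.085);q=P[m].mean(0);print("arm",m.sum(),q,np.degrees(np.arctan2(q[1]-.0535,q[0]-.5095)))
E
```

```text
pos [ 0.558  -0.0404  0.1537] polar r,deg 0.1057 -62.7 theta_tool -19.2 stud in tool [0.0767 0.0727 0.    ] F [0.2 0.6 0.4] tz [-0.001 -0.    -1.   ]
nut n 3591 mid [0.5083 0.0476] len 0.0974 world deg mod180 160.2 z95 0.0926
stud 227 [0.50878448 0.04933526 0.10189237]
tab 568 [ 0.51207263 -0.02407044  0.08172406] -88.1004794542438
arm 1175 [ 0.51155986 -0.00364649  0.05672573] -87.93565217742045
```

jog_arm(
  deltas=[
    [0, 0, 0, 1.0, 2.45, 0, 0],
    [0, 0, 0, 1.0, 2.45, 0, 0],
    [0, 0, 0, 1.0, 2.45, 0, 0],
    [0, 0, 0, 1.05, 2.45, 0, 0],
    [0, 0, 0, 0, 0, 0, 0],
    [0, 0, 0, 0, 0, 3.3, 0],
    [0, 0, 0, 0, 0, 3.3, 0],
    [0, 0, 0, 0, 0, 3.3, 0],
    [0, 0, 0, 0, 0, 0, 0],
  ],
)

```text
t: 8.83
tool_pos: [0.5468, 0.0649, 0.0473]
tool_rot: [-0.532, -3.083, 0.004]
contact_force: [-2.3, 0.5, -1.0]
opening: -0.0001
```

```bash
sed -i 's/\.0535/.052/g;s/\.5095/.509/g' h.py; python3 -c "
from h import *
pol();nut()"
```

```text
pos [0.5468 0.0649 0.0473] polar r,deg 0.0399 18.8 theta_tool -19.6 stud in tool [ 0.0313 -0.0248  0.0005] F [-2.3  0.5 -1. ] tz [-0.014 -0.    -1.   ]
nut n 6284 mid [0.4897 0.0586] len 0.0564 world deg mod180 162.8 z95 0.0926
```

jog_arm(
  deltas=[
    [0, 0, 0, 0, 0, 0, 0],
    [0, 0, 0, 0, 0, 0, 0],
    [0, 0, 0, 0, 0, 0, 0],
  ],
)

```text
t: 9.13
tool_pos: [0.5548, 0.0648, 0.0578]
tool_rot: [0.534, 3.091, 0.001]
contact_force: [0.6, 0.0, -0.3]
opening: 0.0001
```

```bash
python3 -c "
from h import *
pol()"
```

```text
pos [0.5548 0.0648 0.0578] polar r,deg 0.0475 15.7 theta_tool -19.6 stud in tool [ 0.0388 -0.0274 -0.0002] F [ 0.6  0.  -0.3] tz [ 0.005 -0.    -1.   ]
```

jog_arm(
  deltas=[
    [0, 0, 0, 0.1, -0.35, 0.1, 0],
    [0, 0, 0, 0.1, -0.3, 0.1, 0],
    [0, 0, 0.1, -0.19, -0.38, 0, 0],
    [0, 0, 0.1, -0.19, -0.38, 0, 0],
    [0, 0, 0.1, -0.19, -0.38, 0, 0],
    [0, 0, 0.1, -0.19, -0.38, 0, 0],
    [0, 0, 0.1, -0.19, -0.38, 0, 0],
    [0, 0, 0.1, -0.19, -0.38, 0, 0],
    [0, 0, 0, 0, 0, 0, 0],
  ],
)

```text
t: 9.88
tool_pos: [0.5453, 0.0341, 0.0532]
tool_rot: [1.428, 2.797, 0.001]
contact_force: [-0.6, 0.8, -0.1]
opening: -0.0003
```

```bash
python3 -c "
from h import *
pol();nut()"
```

```text
pos [0.5453 0.0341 0.0532] polar r,deg 0.0405 -26.3 theta_tool -54.1 stud in tool [ 0.0358 -0.0189 -0.    ] F [-0.6  0.8 -0.1] tz [ 0.001 -0.    -1.   ]
nut n 5820 mid [0.4997 0.0656] len 0.0613 world deg mod180 125.7 z95 0.0917
```

jog_arm(
  deltas=[
    [0, 0, 0.1, -0.17, -0.37, 0, 0],
    [0, 0, 0.1, -0.17, -0.37, 0, 0],
    [0, 0, 0.1, -0.17, -0.37, 0, 0],
    [0, 0, 0.1, -0.17, -0.37, 0, 0],
    [0, 0, 0.1, -0.17, -0.37, 0, 0],
    [0, 0, 0.1, -0.17, -0.37, 0, 0],
    [0, 0, 0.1, -0.17, -0.37, 0, 0],
    [0, 0, 0.1, -0.17, -0.37, 0, 0],
    [0, 0, 0.1, -0.17, -0.37, 0, 0],
    [0, 0, 0.1, -0.17, -0.37, 0, 0],
    [0, 0, 0, 0, 0, 0, 0],
  ],
)

```text
t: 10.85
tool_pos: [0.5131, 0.0122, 0.053]
tool_rot: [2.592, 1.774, 0.001]
contact_force: [0.8, -0.0, 0.1]
opening: -0.0004
```

```bash
python3 -c "
from h import *
pol();nut()"
```

```text
pos [0.5131 0.0122 0.053 ] polar r,deg 0.04 -84.1 theta_tool -111.2 stud in tool [ 0.0356 -0.0182 -0.    ] F [ 0.8 -0.   0.1] tz [ 0.001 -0.    -1.   ]
nut n 5495 mid [0.5182 0.0657] len 0.0619 world deg mod180 63.7 z95 0.0901
```

jog_arm(
  deltas=[
    [0, 0, 0.1, -0.17, -0.37, 0, 0],
    [0, 0, 0.1, -0.17, -0.37, 0, 0],
    [0, 0, 0.1, -0.17, -0.37, 0, 0],
    [0, 0, 0.1, -0.17, -0.37, 0, 0],
    [0, 0, 0.1, -0.17, -0.37, 0, 0],
    [0, 0, 0.1, -0.17, -0.37, 0, 0],
    [0, 0, 0.1, -0.17, -0.37, 0, 0],
    [0, 0, 0.1, -0.17, -0.37, 0, 0],
    [0, 0, 0.1, -0.17, -0.37, 0, 0],
    [0, 0, 0.1, -0.17, -0.37, 0, 0],
    [0, 0, 0, 0, 0, 0, 0],
  ],
)

```text
t: 11.82
tool_pos: [0.4771, 0.0273, 0.0529]
tool_rot: [3.125, 0.317, 0.0]
contact_force: [0.7, -0.4, 0.2]
opening: 0.0001
```

```bash
python3 -c "
from h import *
pol();nut()"
```

```text
pos [0.4771 0.0273 0.0529] polar r,deg 0.0403 -142.3 theta_tool -168.4 stud in tool [ 0.0362 -0.0177  0.    ] F [ 0.7 -0.4  0.2] tz [ 0. -0. -1.]
nut n 5554 mid [0.5261 0.0503] len 0.0644 world deg mod180 4.3 z95 0.0886
```

First stroke done: the nut has turned to q≈3.2, top at 88.6 mm (expected 88.9). I'll lift and reposition for the other wing.

jog_arm(
  deltas=[
    [0, 0, 0, 0, 0.8, 0, 0],
    [0, 0, 0, 0, 0.7, 0, 0],
    [0, 0, 0, 0, 0, -3.4, 0],
    [0, 0, 0, 0, 0, -3.4, 0],
    [0, 0, 0, 0, 0, -3.4, 0],
    [0, 0, 0, 2.5, -1.88, 0, 0],
    [0, 0, 0, 2.5, -1.88, 0, 0],
    [0, 0, 0, 2.5, -1.88, 0, 0],
    [0, 0, 0, 0, 0, 0, 0],
  ],
)

```text
t: 12.62
tool_pos: [0.5453, 0.0847, 0.1552]
tool_rot: [-3.124, -0.32, -0.004]
contact_force: [-0.3, -0.2, 0.0]
opening: 0.0001
```

jog_arm(
  deltas=[
    [0, 0, -0.108, 0, 0, 0, 0],
    [0, 0, -0.108, 0, 0, 0, 0],
    [0, 0, -0.108, 0, 0, 0, 0],
    [0, 0, -0.108, 0, 0, 0, 0],
    [0, 0, -0.108, 0, 0, 0, 0],
    [0, 0, -0.108, 0, 0, 0, 0],
    [0, 0, -0.108, 0, 0, 0, 0],
    [0, 0, -0.108, 0, 0, 0, 0],
    [0, 0, -0.108, 0, 0, 0, 0],
    [0, 0, -0.108, 0, 0, 0, 0],
    [0, 0, -0.108, 0, 0, 0, 0],
    [0, 0, -0.108, 0, 0, 0, 0],
  ],
)

```text
t: 13.62
tool_pos: [0.5423, 0.0815, 0.1545]
tool_rot: [-2.296, -2.144, 0.001]
contact_force: [-0.3, 0.1, 0.6]
opening: 0.0005
```

jog_arm(
  deltas=[
    [0, 0, -0.108, 0, 0, 0, 0],
    [0, 0, -0.108, 0, 0, 0, 0],
    [0, 0, -0.108, 0, 0, 0, 0],
    [0, 0, -0.108, 0, 0, 0, 0],
    [0, 0, -0.108, 0, 0, 0, 0],
    [0, 0, -0.108, 0, 0, 0, 0],
    [0, 0, -0.108, 0, 0, 0, 0],
    [0, 0, -0.108, 0, 0, 0, 0],
    [0, 0, -0.108, 0, 0, 0, 0],
    [0, 0, -0.108, 0, 0, 0, 0],
    [0, 0, -0.108, 0, 0, 0, 0],
    [0, 0, -0.108, 0, 0, 0, 0],
  ],
)

```text
t: 14.62
tool_pos: [0.5423, 0.0815, 0.1545]
tool_rot: [-0.537, -3.095, 0.001]
contact_force: [-0.2, -0.1, 0.5]
opening: -0.0002
```

jog_arm(
  deltas=[
    [0, 0, -0.108, 0, 0, 0, 0],
    [0, 0, -0.108, 0, 0, 0, 0],
    [0, 0, -0.108, 0, 0, 0, 0],
    [0, 0, -0.108, 0, 0, 0, 0],
    [0, 0, 0, 0, 0, 0, 0],
    [0, 0, 0, 0, 0, 0, 0],
  ],
)

```text
t: 15.12
tool_pos: [0.5424, 0.0818, 0.1545]
tool_rot: [0.125, -3.139, 0.0]
contact_force: [-0.7, 0.3, -1.1]
opening: 0.0002
```

```bash
python3 -c "
from h import *
pol();nut(show='pics/w6.png')"
```

```text
pos [0.5424 0.0818 0.1545] polar r,deg 0.0447 41.7 theta_tool 4.6 stud in tool [ 0.0356 -0.027   0.    ] F [-0.7  0.3 -1.1] tz [-0. -0. -1.]
nut n 2626 mid [0.509  0.0507] len 0.0977 world deg mod180 3.7 z95 0.0888
```

View pics/w6.png

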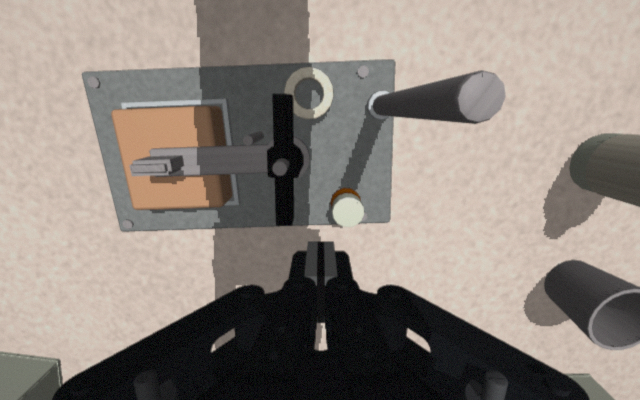

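Wrist view: the arm lies across the block against the pin, the nut is upright in the picture at u≈284 and the finger is clear of it. I'll descend and make the second stroke.

jog_arm(
  deltas=[
    [0, 0, 0, 0, 0, 2.5, 0],
    [0, 0, 0, 0, 0, 2.5, 0],
    [0, 0, 0, 0, 0, 2.5, 0],
    [0, 0, 0, 0, 0, 1.6, 0],
    [0, 0, 0, 0, 0, 1.0, 0],
    [0, 0, 0, 0, 0, 0, 0],
    [0, 0, 0, 0, 0, 0, 0],
    [0, 0, 0, 0, -0.35, 0, 0],
    [0, 0, 0, 0, -0.35, 0, 0],
    [0, 0, 0, 0, 0, 0, 0],
  ],
)

```text
t: 16.0
tool_pos: [0.5442, 0.075, 0.0553]
tool_rot: [-0.128, 3.136, -0.001]
contact_force: [-0.2, -0.2, -0.7]
opening: -0.0002
```

jog_arm(
  deltas=[
    [0, 0, 0.1, -0.18, -0.37, 0, 0],
    [0, 0, 0.1, -0.18, -0.37, 0, 0],
    [0, 0, 0.1, -0.18, -0.37, 0, 0],
    [0, 0, 0.1, -0.18, -0.37, 0, 0],
    [0, 0, 0.1, -0.18, -0.37, 0, 0],
    [0, 0, 0.1, -0.18, -0.37, 0, 0],
    [0, 0, 0, 0, 0, 0, 0],
  ],
)

```text
t: 16.58
tool_pos: [0.5506, 0.0518, 0.0547]
tool_rot: [0.807, 3.034, 0.001]
contact_force: [0.5, -0.6, -0.0]
opening: -0.0001
```

```bash
python3 -c "
from h import *
pol();nut()"
```

```text
pos [0.5506 0.0518 0.0547] polar r,deg 0.0416 -0.3 theta_tool -29.8 stud in tool [ 0.0362 -0.0205 -0.0001] F [ 0.5 -0.6 -0. ] tz [ 0.002 -0.    -1.   ]
nut n 5535 mid [0.4948 0.0589] len 0.0645 world deg mod180 154.5 z95 0.0878
```

jog_arm(
  deltas=[
    [0, 0, 0.1, -0.19, -0.37, 0, 0],
    [0, 0, 0.1, -0.19, -0.37, 0, 0],
    [0, 0, 0.1, -0.19, -0.37, 0, 0],
    [0, 0, 0.1, -0.19, -0.37, 0, 0],
    [0, 0, 0.1, -0.19, -0.37, 0, 0],
    [0, 0, 0.1, -0.19, -0.37, 0, 0],
    [0, 0, 0.1, -0.19, -0.37, 0, 0],
    [0, 0, 0.1, -0.19, -0.37, 0, 0],
    [0, 0, 0.1, -0.19, -0.37, 0, 0],
    [0, 0, 0.1, -0.19, -0.37, 0, 0],
    [0, 0, 0.1, -0.19, -0.37, 0, 0],
    [0, 0, 0, 0, 0, 0, 0],
  ],
)

```text
t: 17.63
tool_pos: [0.5273, 0.0149, 0.0542]
tool_rot: [2.272, 2.169, 0.001]
contact_force: [0.0, -0.2, 0.8]
opening: -0.0001
```

jog_arm(
  deltas=[
    [0, 0, 0.1, -0.19, -0.37, 0, 0],
    [0, 0, 0.1, -0.19, -0.37, 0, 0],
    [0, 0, 0, 0, 0, 0, 0],
  ],
)

```text
t: 17.88
tool_pos: [0.5196, 0.012, 0.0541]
tool_rot: [2.476, 1.933, 0.001]
contact_force: [0.9, 0.6, 0.0]
opening: -0.0001
```

```bash
python3 -c "
from h import *
pol();nut()"
```

```text
pos [0.5196 0.012  0.0541] polar r,deg 0.0414 -75.1 theta_tool -104.0 stud in tool [ 0.0362 -0.02   -0.    ] F [0.9 0.6 0. ] tz [ 0.001 -0.    -1.   ]
nut n 5117 mid [0.5148 0.0657] len 0.0645 world deg mod180 76.3 z95 0.0859
```

jog_arm(
  deltas=[
    [0, 0, 0.1, -0.19, -0.37, 0, 0],
    [0, 0, 0.03, -0.05, -0.12, 0, 0],
    [0, 0, 0, 0, 0, 0, 0],
  ],
)

```text
t: 18.18
tool_pos: [0.5154, 0.0109, 0.0543]
tool_rot: [2.593, 1.77, 0.003]
contact_force: [4.3, -0.9, -1.1]
opening: 0.0
```

jog_arm(
  deltas=[
    [0, 0, 0, 0, -0.2, 0, 0],
    [0, 0, 0, 0, 0, 0, 0],
  ],
)

```text
t: 18.35
tool_pos: [0.515, 0.0111, 0.0546]
tool_rot: [2.59, 1.768, 0.007]
contact_force: [7.8, -1.6, -4.7]
opening: 0.0001
```

jog_arm(
  deltas=[
    [0, 0, 0, 0, -0.2, 0, 0],
    [0, 0, 0, 0, 0, 0, 0],
  ],
)

```text
t: 18.52
tool_pos: [0.5147, 0.0113, 0.055]
tool_rot: [2.588, 1.766, 0.011]
contact_force: [12.9, -3.6, -8.1]
opening: -0.0001
```

```bash
python3 -c "
from h import *
pol();nut()"
```

```text
pos [0.5147 0.0113 0.055 ] polar r,deg 0.0411 -82.1 theta_tool -111.4 stud in tool [ 0.0358 -0.0201 -0.0002] F [12.9 -3.6 -8.1] tz [ 0.011 -0.003 -1.   ]
nut n 5066 mid [0.5164 0.065 ] len 0.0646 world deg mod180 70.1 z95 0.0859
```

The nut is at a hard stop: θ −111.4° against −111.5° predicted, and 13 N with no motion. Backing off and moving clear.

jog_arm(
  deltas=[
    [0, 0, 0, 0, 0.8, 0, 0],
    [0, 0, 0, 0, 0.8, 0, 0],
    [0, 0, 0, 0, 0, -3, 0],
    [0, 0, 0, 0, 0, -3.5, 0],
    [0, 0, 0, 0, 0, -3.5, 0],
    [0, 0, 0, 0, 0, -3.5, 0],
    [0, 0, 0, -2, 0, -2, 0],
    [0, 0, 0, -2, 0, -2, 0],
    [0, 0, 0, -2, 0, 0, 0],
    [0, 0, 0, 0, 0, 0, 0],
    [0, 0, 0, 0, 0, 0, 0],
    [0, 0, 0, 0, 0, 0, 0],
  ],
)

```text
t: 19.57
tool_pos: [0.5029, -0.0487, 0.2277]
tool_rot: [-2.596, -1.766, 0.002]
contact_force: [0.2, -0.1, 0.1]
opening: 0.0002
```

Run:
```python
from h import *
pol();T,p,P=nut(show='pics/w7.png')
r=np.hypot(P[:,0]-.509,P[:,1]-.052);m=(abs(P[:,2]-.056)<.005)&(r>.055)&(r<.085)&(abs(P[:,0]-.515)<.03);q=P[m].mean(0);print("arm",m.sum(),q,np.degrees(np.arctan2(q[1]-.052,q[0]-.509)))
```

```text
pos [ 0.5029 -0.0487  0.2277] polar r,deg 0.1009 -93.4 theta_tool -111.5 stud in tool [ 0.0959 -0.0314  0.0001] F [ 0.2 -0.1  0.1] tz [-0.002  0.001 -1.   ]
nut n 1720 mid [0.5103 0.05  ] len 0.0968 world deg mod180 68.7 z95 0.0858
arm 631 [ 0.51757625 -0.01688016  0.0569713 ] -82.90264039629787
```

View pics/w7.png

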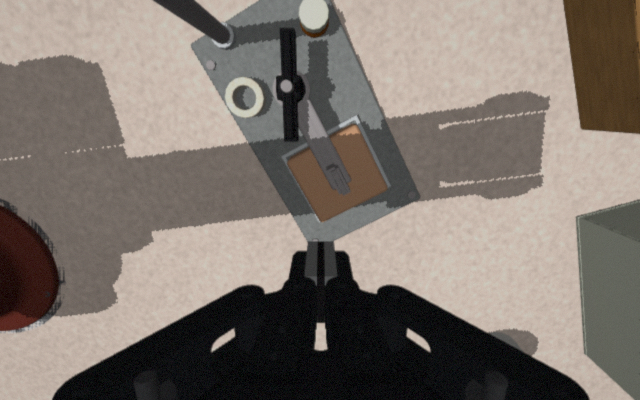

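Final wrist view: arm across the block and on its pin at about (325,150), nut at (290,85). Tape, pot and block are where they were. Handing in.

```bash
python3 -c "
from h import *
print(ctrl.finish_job())"
```

```text
the job is handed in; nothing more can be done
None
```

The block is clamped and the job is handed in at about 19.6 s, using only pushes with closed fingertips.

I pushed the swing arm round by its tab to the stop pin, then turned the wing nut down in two strokes, one on each wing. I then backed off and rose clear.

| Last check | Measured | Expected |
|---|---|---|
| Arm angle (world frame) | −82.9° | −83.5° |
| Arm held on its pin | about 18 N sideways, no further motion | stop |
| Nut angle (world frame) | −111.3° | −111.5° |
| Nut top height | 85.8 mm | 86 mm |
| Nut held at its stop | about 13 N sideways, no further motion | stop |
| Wrist force after moving clear | about 0 N | 0 N |

In the last wrist picture the block, tape and pot were where they had been. I did not measure the block's position before and after, and I did not recheck the spray, cup, dish or swab jar; the arm never worked near them.

**Disagreements:**
- **Fingertip position:** `ctrl.tcp_to_tips` says the closed tips are 22 mm ahead of the TCP, but the cameras put them about 14 mm behind it. A probing push at the stated height passed over the tab without moving it. I used the camera value from then on.
- **Stud position:** the wrist and fixed-camera readings differed by 3–5 mm, so I used an average.

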